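# Shut the control cabinet and lock it with its socket key

## Task

Close up the steel control cabinet lying on its back on the workbench: lift out the torch that was left standing in it and stand it upright on the bench, push the door fully shut, take the largest of the three T-handled keys out of the wooden stand, press and turn it on the square of the door's latch until it drops right over it, and turn it clockwise to the stop to lock the door. Then put the key back upright, fully down in its hole in the stand, and leave the other keys and everything else on the bench where they are.

Things in the scene. Friction and masses are not known exactly. Their poses are not given: they have to be found in the camera images.
- cabinet: Grey sheet-steel box, 300 mm (its x) by 200 mm (its y) by 120 mm high, fixed to the bench, open upwards where the door lies when shut. Origin at the centre of its underside; x runs along the hinge, y points to the hinge side, z up. The hinge line is parallel to x at y = +100 mm, z = 120 mm.
- door (a joint): The cabinet's door: a 12 mm steel panel, 300 mm along the hinge by 200 mm. Angle in rad: 0 fully shut (lying level, upper face 133 mm above the bench), 1.57 upright, at most 1.95 (leaning outwards, to the cabinet's +y side). The hinge is stiff: the door stays where it is left at any angle and takes 6 to 10 N near its free edge to push.
- latch (a joint): Quarter-turn latch in the door: 0 unlocked, 1.57 rad locked (a stop at each end). It grows clockwise seen from above with the door shut; 0.12 N m of friction holds it where it is left. Its cam goes under the cabinet's rim only when the door is shut.
- latch_square (a point): Centre of the top of the latch's upright steel square stud: 10 mm square with a 1.3 mm bevel; x, y along its flats, turning with it, z up when the door is shut (this point then 132 mm above the bench). In the middle of the door's 300 mm length, 36 mm from its free edge, in a round well.
- latch_rim (a point): Centre of the mouth of that well, 5 mm above the stud's top and 4 mm proud of the door's outer face; axes along the door (x along the hinge, z out of its outer face). The mouth narrows from 28 mm to 22.6 mm wide; the well's floor is 18 mm below this point.
- key_bar (a point): Centre of the crossbar of the largest T-handled key (the one that fits): black bar 90 mm long (its y) by 18 mm thick (its x) by 20 mm high; z up along the shank. Below the bar a 14 mm rod, from 40 mm above the foot down a round 20 mm steel bush with the square socket. The key is 110 mm long, 0.2 kg.
- key_foot (a point): Centre of the lower end of that key, 100 mm below the centre of its bar. The end is a square socket 11.4 mm wide and 12.5 mm deep, its flats along the key's x and y, so that it fits at every quarter turn and has about 8 degrees of play each way.
- torch_mid (a point): Dark metal pocket torch, upright, 165 mm high, 0.16 kg; the point is half-way up its axis, z along it, up. Foot 32 mm across, body 29 mm, lamp head 35 mm across over the top 43 mm. It starts on the mounting plate in the open cabinet (12 mm above the bench), its head over the cabinet's rim, in the way of the door.
- stand: Light wooden block fixed to the bench, 195 mm (its x) by 56 mm (its y) by 45 mm high, origin at the centre of its underside. Three upright round holes at x = -66, 0 and +66 mm, y = 0: 23 mm wide with a 3 mm bevel, floor 9 mm above the block's underside (36 mm deep). Each holds one key, in any order; a key's bush has 1.5 mm of play all round.
- key_mid: Middle T-handled key in the stand, origin at its lower end: 98 mm long, black bar 66 mm by 18 mm by 20 mm along its y. Does not fit the latch; leave alone.
- key_small: Smallest T-handled key in the stand, origin at its lower end: 86 mm long, black bar 50 mm by 18 mm by 20 mm along its y. Does not fit; leave alone.
- spray_can: Standing spray can, 58 mm across, 170 mm high; origin at the centre of its underside. Leave alone.
- screw_jar: Clear jar, 68 mm across, 85 mm high; origin under its centre. Leave alone.
- oil_bottle: Grey bottle, 68 mm across, 200 mm high; origin under its centre. Leave alone.
- tape_roll: Roll of tape lying flat, 100 mm across, 48 mm high; origin under its centre. Leave alone.
- screwdriver: Screwdriver lying along its x, 200 mm long, black handle 26 mm thick; origin under its middle. Leave alone.
- steel_bowl: Steel bowl, 130 mm across, 50 mm high; origin under its centre. Leave alone.
- level: Short aluminium spirit level standing on edge, 230 mm (its x) by 22 mm by 45 mm high; origin under its centre. Leave alone.
There are look-alikes about, which are no part of the job. Leave any blue or yellow look-alike of the part that bears key_bar alone.

How it is judged:
By the outcome, as a careful person would: the job done as asked, in the order asked, and still so for the second after the job is handed in, with the robot touching nothing.
It also fails if it takes over 72 s, if anything falls off the work surface, if the arm or the gripper's body presses on something with over 40 N, if the wrist force passes 120 N, or if a joint passes its speed limit or range.

## Robot

A 6-joint arm with a two-finger parallel gripper is mounted at the origin on the work surface. World frame = base frame: x ahead of the robot, y to its left, z up, the work surface at z = 0. Lengths are in m, angles in rad, forces in N, time in s.
With the tool pointing down it reaches from about 0.3 to 0.85 m from the base axis. Payload 5.4 kg.
Tool frame: the origin (TCP) lies at the very end of the fingers, on their centre line; the grasp point (between the pads) lies 19 mm behind it (bot.tcp_to_grasp is the distance from the TCP to the grasp point, in m); z points along the fingers, y is the line along which they close (so a half turn about z gives the same grasp; the last joint's range is limited). The gripper opens to 85 mm and grips with 20 to 120 N. Pads are 22 mm wide; open, the fingers measure 114 mm over their backs; the gripper's body (76 mm by 85 mm) begins 54 mm behind the grasp point. The pads swing forward as they close: fully open they stand 13 mm farther back than shut.
Start: joints at [-0.21, 0.158, 1.597, -0, 1.386, -0.21], TCP at [0.575, -0, 0.231] pointing down, gripper open.
Joint ranges: [-2.91, 2.91], [-0.94, 2.29], [0.18, 2.7], [-1.29, 4.43], [0.17, 2.64], [-3, 3]. Speed limits (rad/s): [2.57, 2.57, 3.14, 3.14, 3.14, 3.14].

## Interface

Orientations are given as a unit quaternion [x, y, z, w].
In Python, from rig import bot gives the robot as it stands.
- The arm moves only by the tool drive_tool, never from a script. Its argument "plan" is a list of rows, each an object with "fingers": the closure, from 0 (fully open) to 1 (shut); "travel": the shift along the tool's x, y, z in m, a list of three; "spin": the turn about the tool's z in rad. In form: [{"fingers": fingers, "travel": [dx, dy, dz], "spin": spin}, ...]. A call has 1 to 5 rows; each row is the pose to reach, as a shift and turn from the pose commanded when the call began, along the tool's axes at that moment; what a row does not reach only later rows make up. A row lasts 1/10 s, in which the tool goes at most 50 mm and 8.59 degrees, less where a joint would pass 70% of its speed; a pose out of reach is approached as far as the arm can. A call with a gripper value outside its range is refused whole. The fingers move at their own pace and stop on an object; "newtons" is the grip in N (left out, the last holds). Time passes only in rows, so rows that repeat a pose let the fingers close. It gives the time, the measured TCP pose, the force, the opening and the grip force at its end, in the units of the state.
- bot.sense(): the state, without advancing time (a new reading comes with each control period).
- bot.capture(name): name is "scene" or "side" or "wrist"; returns the picture (420x560x3 uint8, blue, green, red); there is no depth.
- bot.calibration(name): a dict with "fx", "fy", "cx", "cy" (pixels), "world_to_cam" (4x4, takes a point from world to camera coordinates). Camera axes: x right, y down, z forward; pixel columns grow to the right and rows downward; lengths in m; the calibration is good to about 2 mm. A picture is of the moment at which its call begins: read the wrist's pose just before it. calibration takes no time and is no camera call; for the wrist camera it gives the pose at the moment of the call.
- bot.job_done(): hands the job in; it is judged then, once.
The state is a dict: "time_s": time; "joint_pos": joint angles; "qd": joint speeds; "tau": joint torques, N m; "position": TCP position; "tool_rot": TCP orientation; "force": force on the tool from outside, world axes, zero at the start; "wrist_torque": the same for the moment, N m; "gripper_width": finger opening in m; "grip_force": force on a finger pad.
Only numpy, scipy, OpenCV 4.12 (cv2) and the standard library are available. Lean on these libraries where they do the work, as an engineer would, in place of code of your own. Each camera call takes 0.05 s, during which the arm holds its last target. There are 200 camera calls.

## Working session

There is one attempt and no reset: what is moved stays moved. The work goes in short steps, Python scripts to look and compute and a tool call to move; the robot and the scene stay as the last step left them, time stands still between calls to the robot, and variables do not carry over. Pictures are saved under pics/ and viewed, at most 10 in all, crops included, and the job is handed in when it is done.

Besides the shell and the picture viewer there is one more tool, called after ">>>" as name(argument=value, ...) on one line, values as JSON. drive_tool: Moves the arm, as the interface text tells. Its arguments: {"type":"object","properties":{"plan":{"type":"array","items":{"type":"object","properties":{"fingers":{"type":"number"},"travel":{"type":"array","items":{"type":"number"}},"spin":{"type":"number"}}}},"newtons":{"type":"number"}},"required":["plan"]}

```bash
mkdir -p pics; ls; cat > h.py <<'E'
import numpy as np, cv2
from rig import bot
from scipy.spatial.transform import Rotation as R
def ray(cal,u,v):
    M=np.array(cal["world_to_cam"]);Rm=M[:3,:3];t=M[:3,3]
    o=-Rm.T@t;d=Rm.T@np.array([(u-cal["cx"])/cal["fx"],(v-cal["cy"])/cal["fy"],1]);return o,d/np.linalg.norm(d)
def onz(cal,u,v,z):
    o,d=ray(cal,u,v);return o+d*(z-o[2])/d[2]
def proj(cal,p):
    M=np.array(cal["world_to_cam"]);c=M[:3,:3]@np.array(p)+M[:3,3];return np.array([cal["fx"]*c[0]/c[2]+cal["cx"],cal["fy"]*c[1]/c[2]+cal["cy"]])
def two(c1,p1,c2,p2):
    o1,d1=ray(c1,*p1);o2,d2=ray(c2,*p2);A=np.stack([d1,-d2],1);s=np.linalg.lstsq(A,o2-o1,rcond=None)[0]
    a=o1+d1*s[0];b=o2+d2*s[1];return (a+b)/2,np.linalg.norm(a-b)
E
python3 - <<'E'
from h import *
s=bot.sense();print({k:np.round(v,3) for k,v in s.items()})
for n in("scene","side"):
    im=bot.capture(n);cv2.imwrite(f"pics/{n}0.png",im)
    c=bot.calibration(n);print(n,c["fx"],np.round(ray(c,280,210),3))
E
```

```text
pics
{'time_s': np.float64(0.0), 'joint_pos': array([-0.21 ,  0.159,  1.598,  0.   ,  1.386, -0.21 ]), 'qd': array([ 0.001, -0.001, -0.001, -0.   ,  0.001,  0.   ]), 'tau': array([ 0.0000e+00, -3.9601e+01, -3.3143e+01, -0.0000e+00,  8.0000e-03,
       -0.0000e+00]), 'position': array([0.574, 0.   , 0.23 ]), 'tool_rot': array([ 0.707,  0.707, -0.001, -0.001]), 'force': array([-0.185, -0.115, -0.218]), 'wrist_torque': array([ 0.041, -0.004,  0.011]), 'grip_force': np.float64(0.0), 'gripper_width': np.float64(0.085)}
scene 417.3666724489241 [[ 0.988  0.524  0.999]
 [-0.393 -0.498 -0.773]]
side 489.25315055862313 [[-0.234 -0.927  0.78 ]
 [ 0.587  0.647 -0.486]]
```

View pics/scene0.png

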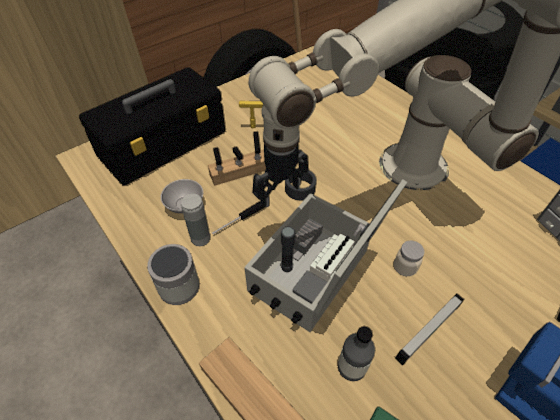

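View pics/side0.png

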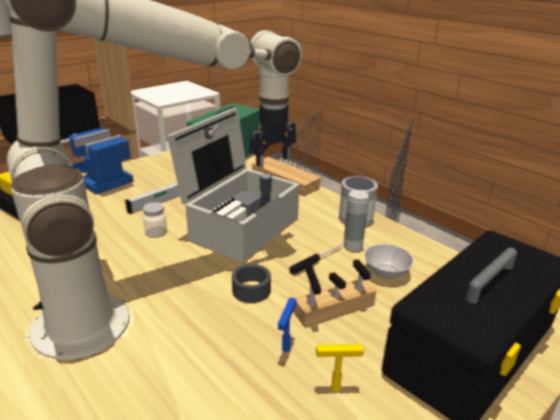

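Side view: torch head (266,182), large key bar (305,264), with the mid and small keys at (337,281) and (362,270). In the scene view they are torch (288,235), keys (257,143), (238,152) and (218,155). Key look-alikes in the side view are blue T (288,315) and yellow T (340,352), plus the two smaller black keys. The torch could be confused with the spray can, scene (195,215). I'm choosing the black, longest-barred key and will check it in a close crop.

```bash
python3 - <<'E'
from h import *
a=cv2.imread("pics/scene0.png")[180:330,200:420];b=cv2.imread("pics/side0.png")
A=cv2.resize(a,None,fx=2,fy=2,interpolation=3)            # scene cabinet 440x300
k=cv2.imread("pics/scene0.png")[120:195,200:290];K=cv2.resize(k,(360,300),interpolation=3) #x4
B=cv2.resize(b[105:255,170:310],(420,450)[:1]+(450,) if 0 else (280,300),interpolation=3) # x2
S=cv2.resize(b[245:325,270:390],(480,320),interpolation=3)[:300] #x4
m=np.zeros((600,800,3),np.uint8);m[:300,:440]=A;m[:300,440:]=K;m[300:,:280]=B;m[300:,300:780]=S
cv2.imwrite("pics/m1.png",m)
cs,cd=bot.calibration("scene"),bot.calibration("side")
for n,p,q in[("torchtop",(288,231),(266,177)),("keyL",(257,143),(305,264)),("keyM",(238,152),(337,281)),("keyS",(218,155),(362,270))]:
    print(n,np.round(two(cs,p,cd,q),3))
cv2.imwrite("pics/w0.png",bot.capture("wrist"))
c=bot.calibration("wrist");print(np.round(ray(c,280,210),3),c["fx"])
E
```

```text
Traceback (most recent call last):
ValueError: setting an array element with a sequence. The requested array has an inhomogeneous shape after 1 dimensions. The detected shape was (2,) + inhomogeneous part.
```

View pics/m1.png

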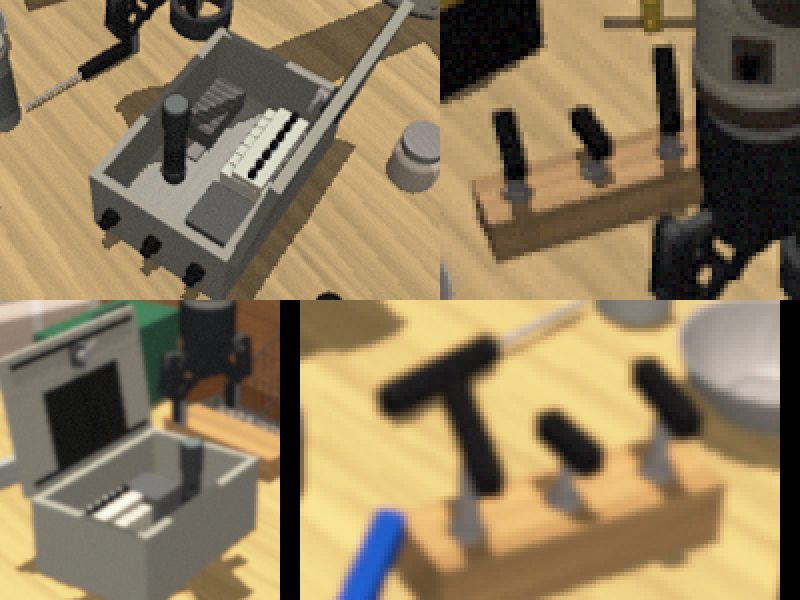

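The mosaic corrects my first reading: the black bar at side (305,264) is the screwdriver handle. The key bars are at side (313,280), (337,282) and (361,270). I'll triangulate their ends.

```bash
python3 - <<'E'
from h import *
cs,cd=bot.calibration("scene"),bot.calibration("side")
P=lambda u,v:(200+(u-440)/4,120+v/4)
Q=lambda u,v:(270+(u-300)/4,245+(v-300)/4)
def show(n,p,q):
    r,e=two(cs,p,cd,q);print(n,np.round(r,3),round(e,4));return r
for n,a in {"A":(P(663,50),P(671,138),Q(488,485),Q(452,390)),"B":(P(580,117),P(603,150),Q(592,462),Q(550,423)),"C":(P(503,116),P(517,175),Q(690,422),Q(645,371))}.items():
    for o in((0,2,1,3),(0,3,1,2)):
        x=show(n,a[o[0]],a[o[1]]);y=show(n,a[o[2]],a[o[3]]);print(" len",np.linalg.norm(x-y))
show("bushA",P(670,150),Q(468,515));show("bushC",P(517,190),Q(660,455))
T=lambda u,v:(200+u/2,180+v/2);U=lambda u,v:(170+u/2,105+(v-300)/2)
show("torchtop",T(176,101),U(191,441))
for n,p in{"c1 left near":(93,177),"c2 back":(222,32),"c3 front":(215,275)}.items(): print(n,np.round(onz(cs,*T(*p),.12),3))
for n,p in{"front corner":(258,457),"near":(148,528),"hinge back":(40,492)}.items(): print("side",n,np.round(onz(cd,*U(*p),.12),3))
# door free corners: scene top
show("doorfree",T(408,3),U(3,357))
print(np.round(onz(cs,303,185,.024),3),[np.round(onz(cs,*p,0),3) for p in((198,242),(410,270),(355,375),(180,205),(176,295))])
cv2.imwrite("pics/w0.png",bot.capture("wrist"))
c=bot.calibration("wrist");print(np.round(ray(c,280,210),3),c["fx"])
E
```

```text
A [ 0.398 -0.356  0.109] 0.002
A [ 0.45  -0.274  0.102] 0.003
 len 0.09764452627928726
A [ 0.416 -0.317  0.143] 0.0118
A [ 0.432 -0.314  0.064] 0.0183
 len 0.08039063362815978
B [ 0.482 -0.357  0.083] 0.0043
B [ 0.49  -0.315  0.083] 0.0066
 len 0.04266568903015996
B [ 0.484 -0.334  0.098] 0.0157
B [ 0.488 -0.338  0.067] 0.0275
 len 0.03170920190206642
C [ 0.538 -0.381  0.098] 0.0045
C [ 0.563 -0.324  0.092] 0.0065
 len 0.06207541331495984
C [ 0.543 -0.352  0.119] 0.0141
C [ 0.559 -0.354  0.07 ] 0.0264
 len 0.05084637869638501
bushA [ 0.426 -0.314  0.046] 0.0055
bushC [ 0.553 -0.351  0.049] 0.0074
torchtop [0.597 0.057 0.178] 0.003
c1 left near [0.72  0.053 0.12 ]
c2 back [ 0.442 -0.029  0.12 ]
c3 front [0.685 0.242 0.12 ]
side front corner [0.721 0.042 0.12 ]
side near [ 0.456 -0.023  0.12 ]
side hinge back [0.4   0.155 0.12 ]
doorfree [0.377 0.19  0.319] 0.0064
[ 0.372 -0.14   0.024] [array([ 0.743, -0.172,  0.   ]), array([0.329, 0.271, 0.   ]), array([0.65 , 0.381, 0.   ]), array([ 0.715, -0.328,  0.   ]), array([ 0.878, -0.06 ,  0.   ])]
[[ 0.576  0.084  0.373]
 [ 0.008 -0.325 -0.946]] 305.2828199828776
```

View pics/w0.png

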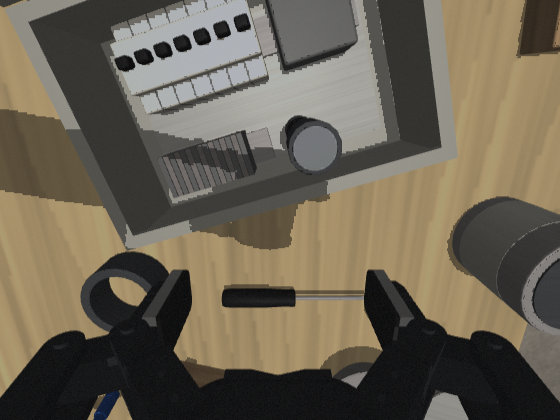

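Wrist view: torch top at (316,147), cabinet rim corners at (130,245) and (452,157), and the screwdriver in front of the cabinet.

```bash
python3 - <<'E'
from h import *
c=bot.calibration("wrist")
print("torch",np.round(onz(c,316,147,.177),4))
a=onz(c,130,246,.12);b=onz(c,455,157,.12);print(a,b,np.linalg.norm(b-a))
u=(b-a)/np.linalg.norm(b-a);n=np.array([-u[1],u[0],0]);ctr=(a+b)/2+n*.1
print("yaw",np.arctan2(u[1],u[0]),"ctr",ctr,"hinge ends",a+n*.2,b+n*.2)
print("latch shut xy",(a+b)/2+n*.036*1)
cs=bot.calibration("scene")
df,e=np.array([0.377,0.19,0.319]),0
h=a+n*.2;print("door free edge horizontal offset from hinge",(df-h)@n,"h",df[2]-.12, "along",(df-h)@u)
print("tape",onz(c,125,293,.048)," screwdriver",onz(c,222,297,.013),onz(c,365,296,.013))
print("can top",onz(c,560,285,.17))
E
```

```text
torch [0.6001 0.0586 0.177 ]
[ 0.44092441 -0.03807258  0.12      ] [0.72238015 0.04317349 0.12      ] 0.29294753540761137
yaw 0.28102439171301613 ctr [0.55391828 0.09862764 0.12      ] hinge ends [0.38545641 0.15408179 0.12      ] [0.66691215 0.23532786 0.12      ]
latch shut xy [0.57166804 0.03713824 0.12      ]
door free edge horizontal offset from hinge 0.03685451028761803 h 0.199 along 0.0018368753295573415
tape [ 0.38627921 -0.13701117  0.048     ]  screwdriver [ 0.49892606 -0.16710772  0.013     ] [ 0.69632752 -0.16533042  0.013     ]
can top [ 0.79238287 -0.04677043  0.17      ]
```

>>> drive_tool(plan=[{"fingers": 0,"travel": [0.03,0.013,0],"spin": 0},{"fingers": 0,"travel": [0.058,0.026,0.0],"spin": 0},{"fingers": 0,"travel": [0.058,0.026,0.02],"spin": 0},{"fingers": 0,"travel": [0.058,0.026,0.06],"spin": 0},{"fingers": 0,"travel": [0.058,0.026,0.094],"spin": 0}], newtons=40)

```text
time_s: 0.65
position: [0.6008, 0.0584, 0.1358]
tool_rot: [0.707, 0.707, -0.0, -0.0]
force: [-0.3, -0.1, -0.1]
gripper_width: 0.0854
grip_force: 0.0
```

>>> drive_tool(plan=[{"fingers": 0,"travel": [0,0,0],"spin": 0},{"fingers": 1,"travel": [0,0,0],"spin": 0},{"fingers": 1,"travel": [0,0,0],"spin": 0},{"fingers": 1,"travel": [0,0,0],"spin": 0},{"fingers": 1,"travel": [0,0,0],"spin": 0}])

```text
time_s: 1.15
position: [0.6018, 0.0578, 0.1397]
tool_rot: [0.707, 0.707, 0.001, 0.001]
force: [-2.2, -0.3, 5.3]
gripper_width: 0.0341
grip_force: 39.0
```

>>> drive_tool(plan=[{"fingers": 1,"travel": [0,0,0],"spin": 0},{"fingers": 1,"travel": [0,0,-0.02],"spin": 0},{"fingers": 1,"travel": [0,0,-0.06],"spin": 0},{"fingers": 1,"travel": [0,0,-0.1],"spin": 0},{"fingers": 1,"travel": [0,0,-0.14],"spin": 0}])

```text
time_s: 1.65
position: [0.6007, 0.058, 0.2793]
tool_rot: [0.707, 0.707, 0.0, 0.0]
force: [0.8, 0.4, -2.0]
gripper_width: 0.034
grip_force: 40.5
```

>>> drive_tool(plan=[{"fingers": 1,"travel": [-0.02,0,0],"spin": 0},{"fingers": 1,"travel": [-0.06,0,0],"spin": 0},{"fingers": 1,"travel": [-0.1,-0.005,0],"spin": 0},{"fingers": 1,"travel": [-0.14,-0.01,0],"spin": 0},{"fingers": 1,"travel": [-0.14,-0.01,0],"spin": 0}])

```text
time_s: 2.15
position: [0.5904, -0.0867, 0.2778]
tool_rot: [0.709, 0.705, -0.001, 0.001]
force: [0.7, 0.5, -1.4]
gripper_width: 0.0341
grip_force: 40.0
```

```bash
python3 - <<'E'
from h import *
s=bot.sense();print(s["position"],s["force"],s["gripper_width"])
a=bot.capture("wrist");b=bot.capture("scene")[130:330,150:430]
m=np.zeros((600,800,3),np.uint8);m[:300,:400]=cv2.resize(a,(400,300));m[:300,400:]=cv2.resize(b,(400,286))[:300] if 0 else cv2.resize(b,(400,300))
c=bot.capture("side");m[300:,:400]=cv2.resize(c[130:310,170:410],(400,300));cv2.imwrite("pics/m2.png",m)
E
```

```text
[ 0.59044309 -0.08668388  0.27780153] [ 0.71658924  0.47218115 -1.43687072] 0.03407883527109217
```

View pics/m2.png

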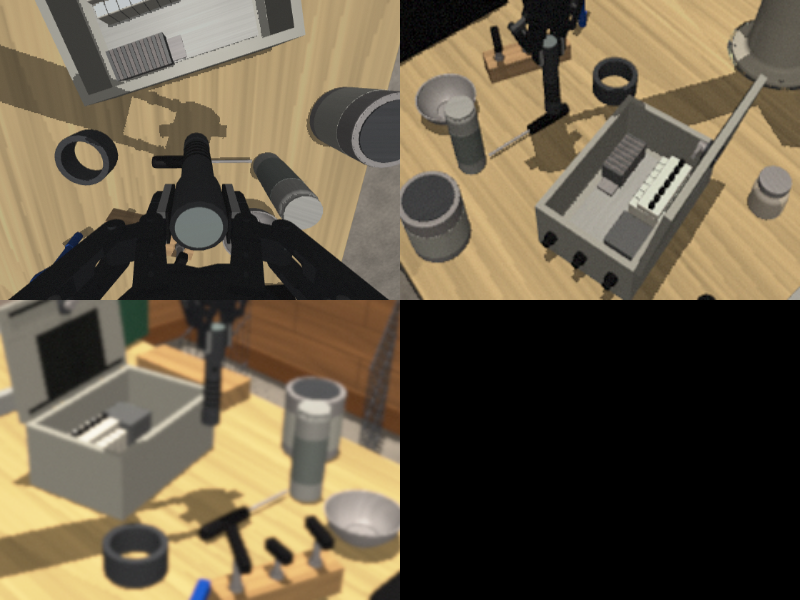

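>>> drive_tool(plan=[{"fingers": 1,"travel": [0,0,0.04],"spin": 0},{"fingers": 1,"travel": [0,0,0.085],"spin": 0},{"fingers": 1,"travel": [0,0,0.125],"spin": 0},{"fingers": 1,"travel": [0,0,0.143],"spin": 0},{"fingers": 1,"travel": [0,0,0.147],"spin": 0}])

```text
time_s: 2.8
position: [0.5896, -0.08, 0.128]
tool_rot: [0.706, 0.708, -0.001, -0.002]
force: [-0.9, 0.3, -1.0]
gripper_width: 0.0341
grip_force: 39.9
```

>>> drive_tool(plan=[{"fingers": 1,"travel": [0,0,0.002],"spin": 0}])

```text
time_s: 2.9
position: [0.5914, -0.0809, 0.1286]
tool_rot: [0.707, 0.708, 0.0, 0.0]
force: [0.7, -0.3, -1.5]
gripper_width: 0.034
grip_force: 39.9
```

>>> drive_tool(plan=[{"fingers": 1,"travel": [0,0,0.002],"spin": 0},{"fingers": 1,"travel": [0,0,0.002],"spin": 0}])

```text
time_s: 3.1
position: [0.5919, -0.0819, 0.1276]
tool_rot: [0.707, 0.707, 0.001, 0.001]
force: [-0.4, -0.7, -1.6]
gripper_width: 0.0339
grip_force: 39.8
```

>>> drive_tool(plan=[{"fingers": 1,"travel": [0,0,0.003],"spin": 0},{"fingers": 1,"travel": [0,0,0.003],"spin": 0}])

```text
time_s: 3.3
position: [0.5925, -0.0827, 0.1275]
tool_rot: [0.707, 0.707, 0.001, 0.002]
force: [-4.6, 1.2, 13.8]
gripper_width: 0.0341
grip_force: 42.3
```

Contact; release and lift clear.

>>> drive_tool(plan=[{"fingers": 1,"travel": [0,0,-0.002],"spin": 0},{"fingers": 0,"travel": [0,0,-0.002],"spin": 0},{"fingers": 0,"travel": [0,0,-0.002],"spin": 0},{"fingers": 0,"travel": [0,0,-0.002],"spin": 0},{"fingers": 0,"travel": [0,0,-0.003],"spin": 0}])

```text
time_s: 3.8
position: [0.5908, -0.082, 0.126]
tool_rot: [0.707, 0.707, -0.0, -0.0]
force: [-0.8, -0.1, 0.1]
gripper_width: 0.0854
grip_force: 0.0
```

>>> drive_tool(plan=[{"fingers": 0,"travel": [0,0,0],"spin": 0},{"fingers": 0,"travel": [0,0,-0.03],"spin": 0},{"fingers": 0,"travel": [0,0,-0.08],"spin": 0},{"fingers": 0,"travel": [0,0,-0.13],"spin": 0},{"fingers": 0,"travel": [0,0,-0.18],"spin": 0}])

```text
time_s: 4.3
position: [0.5906, -0.0819, 0.3081]
tool_rot: [0.707, 0.707, -0.0, -0.0]
force: [1.0, -0.1, 0.5]
gripper_width: 0.0856
grip_force: 0.0
```

>>> drive_tool(plan=[{"fingers": 1,"travel": [0.03,-0.01,-0.035],"spin": -0.1},{"fingers": 1,"travel": [0.07,-0.03,-0.06],"spin": -0.2},{"fingers": 1,"travel": [0.11,-0.045,-0.07],"spin": -0.28},{"fingers": 1,"travel": [0.155,-0.06,-0.07],"spin": -0.28},{"fingers": 1,"travel": [0.2,-0.08,-0.07],"spin": -0.28}])

```text
time_s: 4.8
position: [0.5105, 0.1194, 0.3769]
tool_rot: [0.602, 0.799, 0.001, 0.001]
force: [0.5, 1.3, -0.5]
gripper_width: 0.0124
grip_force: 0.0
```

```bash
cat > t.py <<'E'
from h import *
import sys
s=bot.sense();p=np.array(s["position"]);q=R.from_quat(s["tool_rot"]).as_matrix()
g=np.array([float(x) for x in sys.argv[1:4]]);print("pos",p.round(4),"toolx",q[:,0].round(3),"joints",np.round(s["joint_pos"],2),"t",s["time_s"],"travel",(q.T@(g-p)).round(4))
E
python3 t.py .45 .277 .38
```

```text
pos [0.5105 0.1194 0.3769] toolx [-0.276  0.961 -0.   ] joints [-0.   -0.03  1.51  0.    1.66 -0.28] t 4.8 travel [ 0.1682 -0.0147 -0.0032]
```

>>> drive_tool(plan=[{"fingers": 1,"travel": [0.045,-0.005,0],"spin": 0},{"fingers": 1,"travel": [0.09,-0.01,0],"spin": 0},{"fingers": 1,"travel": [0.135,-0.015,0.0],"spin": 0},{"fingers": 1,"travel": [0.168,-0.015,0.0],"spin": 0},{"fingers": 1,"travel": [0.168,-0.015,0.03],"spin": 0}])

```text
time_s: 5.3
position: [0.4504, 0.2794, 0.3505]
tool_rot: [0.599, 0.8, 0.004, 0.002]
force: [1.5, -0.2, -0.3]
gripper_width: -0.0001
grip_force: 0.0
```

>>> drive_tool(plan=[{"fingers": 1,"travel": [0,0,0.03],"spin": 0},{"fingers": 1,"travel": [0,0,0.055],"spin": 0},{"fingers": 1,"travel": [-0.01,0,0.055],"spin": 0},{"fingers": 1,"travel": [-0.025,0,0.055],"spin": 0},{"fingers": 1,"travel": [-0.04,0,0.055],"spin": 0}])

```text
time_s: 5.8
position: [0.4625, 0.2356, 0.2934]
tool_rot: [0.602, 0.799, 0.001, 0.001]
force: [0.2, -0.6, 0.9]
gripper_width: 0.0001
grip_force: 0.0
```

>>> drive_tool(plan=[{"fingers": 1,"travel": [-0.015,0,0.001],"spin": 0},{"fingers": 1,"travel": [-0.035,0,0.003],"spin": 0},{"fingers": 1,"travel": [-0.055,0,0.004],"spin": 0},{"fingers": 1,"travel": [-0.077,0,0.006],"spin": 0},{"fingers": 1,"travel": [-0.098,0,0.012],"spin": 0}])

```text
time_s: 6.3
position: [0.4902, 0.1418, 0.2825]
tool_rot: [0.602, 0.799, 0.003, 0.002]
force: [1.2, 3.9, 5.2]
gripper_width: -0.0
grip_force: 2.5
```

>>> drive_tool(plan=[{"fingers": 1,"travel": [-0.016,0,0.006],"spin": 0},{"fingers": 1,"travel": [-0.031,0,0.014],"spin": 0},{"fingers": 1,"travel": [-0.046,0,0.024],"spin": 0},{"fingers": 1,"travel": [-0.059,0,0.035],"spin": 0},{"fingers": 1,"travel": [-0.072,0,0.047],"spin": 0}])

```text
time_s: 6.8
position: [0.5087, 0.0722, 0.2318]
tool_rot: [0.602, 0.799, 0.0, 0.0]
force: [1.0, 1.6, 3.2]
gripper_width: -0.0001
grip_force: 1.3
```

>>> drive_tool(plan=[{"fingers": 1,"travel": [-0.012,0,0.014],"spin": 0},{"fingers": 1,"travel": [-0.022,0,0.028],"spin": 0},{"fingers": 1,"travel": [-0.03,0,0.044],"spin": 0},{"fingers": 1,"travel": [-0.037,0,0.06],"spin": 0},{"fingers": 1,"travel": [-0.042,0,0.075],"spin": 0}])

```text
time_s: 7.3
position: [0.5189, 0.0326, 0.1549]
tool_rot: [0.602, 0.799, -0.001, -0.001]
force: [-0.9, 0.2, 1.5]
gripper_width: 0.0004
grip_force: 0.6
```

>>> drive_tool(plan=[{"fingers": 1,"travel": [-0.004,0,0.011],"spin": 0},{"fingers": 1,"travel": [-0.004,0,0.018],"spin": 0},{"fingers": 1,"travel": [-0.004,0,0.022],"spin": 0},{"fingers": 1,"travel": [-0.004,0,0.024],"spin": 0}])

```text
time_s: 7.7
position: [0.5206, 0.0294, 0.133]
tool_rot: [0.601, 0.799, -0.0, -0.0]
force: [-5.6, 0.2, 10.5]
gripper_width: 0.0001
grip_force: 5.5
```

>>> drive_tool(plan=[{"fingers": 1,"travel": [0,0,0.003],"spin": 0},{"fingers": 1,"travel": [0,0,0.003],"spin": 0}])

```text
time_s: 7.9
position: [0.5208, 0.0294, 0.1329]
tool_rot: [0.601, 0.799, -0.001, -0.0]
force: [-10.2, 0.3, 16.0]
gripper_width: -0.0004
grip_force: 7.8
```

>>> drive_tool(plan=[{"fingers": 1,"travel": [0,0,-0.02],"spin": 0},{"fingers": 1,"travel": [0,0,-0.06],"spin": 0},{"fingers": 0.8,"travel": [0,0.02,-0.1],"spin": 0},{"fingers": 0.4,"travel": [-0.03,0.04,-0.14],"spin": 0},{"fingers": 0.0,"travel": [-0.06,0.05,-0.16],"spin": 0}])

```text
time_s: 8.4
position: [0.5877, -0.0141, 0.2949]
tool_rot: [0.6, 0.8, 0.002, 0.003]
force: [1.1, -0.2, 0.4]
gripper_width: 0.0431
grip_force: 0.0
```

```bash
python3 - <<'E'
from h import *
import pickle
s=bot.sense();c=bot.calibration("wrist");a=bot.capture("wrist");print(s["position"],s["qd"].max() if hasattr(s["qd"],"max") else s["qd"])
cv2.imwrite("pics/w3raw.png",a);pickle.dump(c,open("w3.pkl","wb"))
P=proj(c,[.5717,.0371,.137]);print(P)
m=np.zeros((560,800,3),np.uint8);m[:300,:400]=cv2.resize(a,(400,300))
x,y=int(np.clip(P[0],50,510)),int(np.clip(P[1],50,370));print(x-50,y-50)
m[:400,400:]=cv2.resize(a[y-50:y+50,x-50:x+50],(400,400),interpolation=3)
m[300:,:400]=cv2.resize(bot.capture("scene")[140:296,180:420],(400,260));cv2.imwrite("pics/m3.png",m)
E
```

```text
[ 0.58768696 -0.01407046  0.2949251 ] 0.47421988870242454
[274.14317435 137.21738265]
224 87
```

View pics/m3.png

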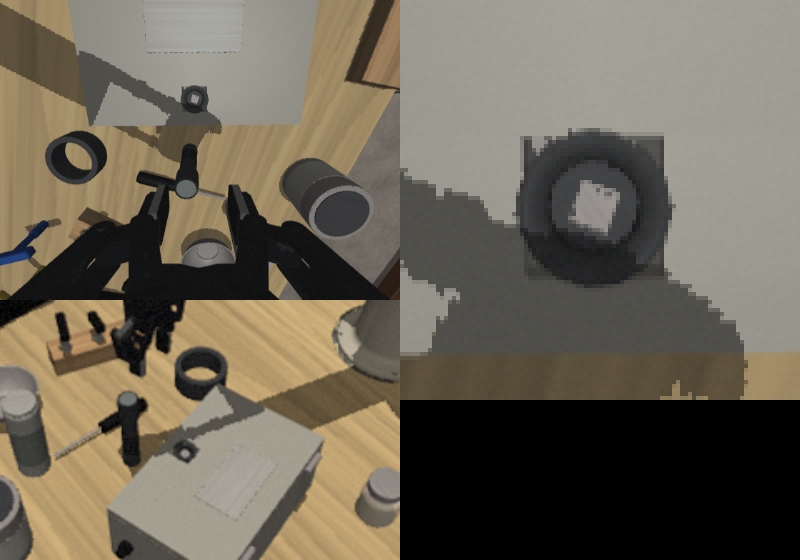

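Door lies flat and the torch stands upright. The latch well is near wrist pixel (273,139), with the stud turned slightly. I'll take one closer, stationary look.

>>> drive_tool(plan=[{"fingers": 0,"travel": [0.01,-0.01,0.03],"spin": 0},{"fingers": 0,"travel": [0.025,-0.02,0.06],"spin": 0},{"fingers": 0,"travel": [0.025,-0.02,0.06],"spin": 0},{"fingers": 0,"travel": [0.025,-0.02,0.06],"spin": 0},{"fingers": 0,"travel": [0.025,-0.02,0.06],"spin": 0}])

```text
time_s: 9.0
position: [0.561, 0.0035, 0.2327]
tool_rot: [0.601, 0.799, 0.001, 0.002]
force: [0.5, 0.4, 0.2]
gripper_width: 0.0854
grip_force: 0.0
```

```bash
python3 - <<'E'
from h import *
s=bot.sense();c=bot.calibration("wrist");a=bot.capture("wrist");cv2.imwrite("pics/w4raw.png",a);print(np.round(s["position"],4))
P=proj(c,[.5717,.0371,.137]);x,y=int(P[0]),int(P[1]);print(x,y)
# stud: bright in the dark well; rectify onto plane z=.132
roi=cv2.cvtColor(a,cv2.COLOR_BGR2GRAY)
dark=(roi<90).astype(np.uint8);w=np.zeros_like(dark);cv2.circle(w,(x,y),45,1,-1)
n,l,st,ce=cv2.connectedComponentsWithStats(dark*w)
for i in range(1,n):
    if st[i,4]>150: print("dark",st[i],ce[i])
br=((roi>110)&(w>0)).astype(np.uint8);n,l,st,ce=cv2.connectedComponentsWithStats(br)
for i in range(1,n):
    if 50<st[i,4]<1500:
        ys,xs=np.nonzero(l==i);W=np.array([onz(c,u,v,.132)[:2] for u,v in zip(xs,ys)],np.float32)
        print("bright",st[i],ce[i],"world",onz(c,*ce[i],.132),"rect",cv2.minAreaRect(W*1000))
cv2.imwrite("pics/m4.png",cv2.resize(a[y-40:y+40,x-50:x+50],(800,640) if 0 else (750,600),interpolation=0))
E
```

```text
[0.561  0.0035 0.2327]
300 176
dark [ 255  151   79   68 3942] [291.50405885 186.08498224]
```

View pics/m4.png

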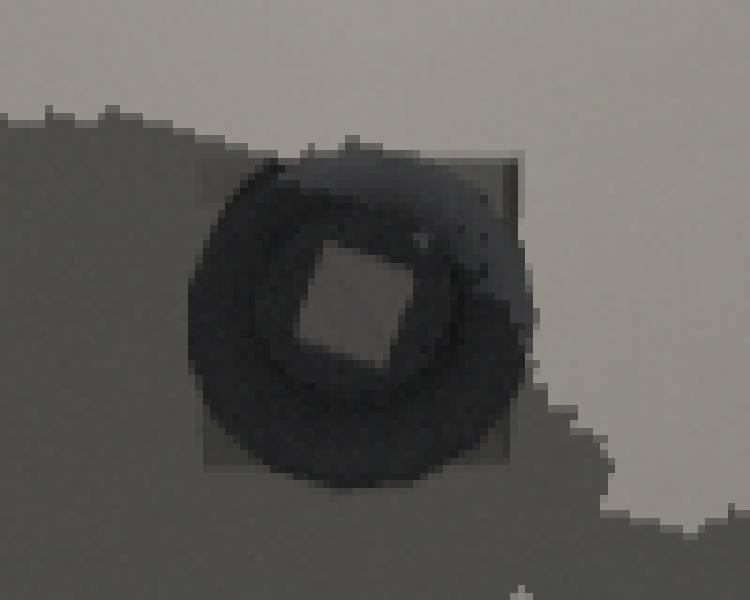

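```bash
python3 - <<'E'
from h import *
c=bot.calibration("wrist");f=lambda u,v,z:onz(c,250+u/7.5,136+v/7.5,z)
K=[f(*p,.132) for p in((323,240),(414,270),(385,367),(295,337))]
print("stud",np.mean(K,0),"sides",[np.linalg.norm(K[i]-K[i-1]) for i in range(4)])
print("edge yaw",[np.arctan2(*(K[j]-K[i])[[1,0]]) for i,j in((0,1),(3,2),(1,2),(0,3))])
print("rim",f(359,320,.137),"bezel corners",f(522,155,.137),f(203,465,.133))
e=[f(*p,.12) for p in()]
s=bot.sense();print(s["position"],R.from_quat(s["tool_rot"]).as_matrix()[:,0])
# stand key target
cs=bot.calibration("scene");cd=bot.calibration("side");im=bot.capture("scene")
A=np.array([.424,-.315,.11]);M=R.from_quat(s["tool_rot"]).as_matrix()
for g in ([.424,-.315,.24],[.424,-.315,.30]): print("travel",M.T@(np.array(g)-s["position"]))
E
```

```text
stud [0.57031028 0.03536732 0.132     ] sides [np.float64(0.011036502065582855), np.float64(0.010391075865066064), np.float64(0.011123898674979508), np.float64(0.010437863753987066)]
edge yaw [np.float64(-0.04034697464321089), np.float64(-0.04847011223371097), np.float64(-1.5498397898060001), np.float64(-1.5535694015619763)]
rim [0.57066125 0.03483531 0.137     ] bezel corners [0.58172598 0.05622089 0.137     ] [0.55950972 0.01364429 0.133     ]
[0.56114076 0.00341272 0.23276239] [-0.27629114  0.96107154 -0.00217079]
travel [-0.26814234 -0.21974971 -0.00750892]
travel [-0.26827258 -0.21951672 -0.06750833]
```

Stud centre (0.5705, 0.0352), its flats at yaw about -0.04. Going to the large key.

>>> drive_tool(plan=[{"fingers": 0,"travel": [-0.03,-0.03,-0.01],"spin": 0.14},{"fingers": 0.2,"travel": [-0.067,-0.06,-0.02],"spin": 0.28},{"fingers": 0.4,"travel": [-0.1,-0.09,-0.02],"spin": 0.42},{"fingers": 0.45,"travel": [-0.135,-0.115,-0.02],"spin": 0.56},{"fingers": 0.45,"travel": [-0.17,-0.14,-0.02],"spin": 0.7}])

```text
time_s: 9.6
position: [0.4718, -0.2005, 0.2522]
tool_rot: [0.841, 0.542, 0.001, 0.002]
force: [-0.5, 0.0, -0.5]
gripper_width: 0.0473
grip_force: 0.0
```

```bash
python3 t.py .424 -.315 .24
```

```text
pos [ 0.4718 -0.2005  0.2522] toolx [ 0.413  0.911 -0.001] joints [-0.64 -0.02  1.75 -0.    1.41 -0.21] t 9.6 travel [-0.1241  0.0037  0.0123]
```

>>> drive_tool(plan=[{"fingers": 0.45,"travel": [-0.045,0.002,0.004],"spin": 0.1},{"fingers": 0.45,"travel": [-0.09,0.003,0.01],"spin": 0.15},{"fingers": 0.45,"travel": [-0.124,0.004,0.012],"spin": 0.15},{"fingers": 0.45,"travel": [-0.124,0.004,0.012],"spin": 0.15},{"fingers": 0.45,"travel": [-0.124,0.004,0.012],"spin": 0.15}])

```text
time_s: 10.1
position: [0.4251, -0.3141, 0.2393]
tool_rot: [0.878, 0.479, 0.0, 0.001]
force: [-0.1, 0.2, 0.7]
gripper_width: 0.0469
grip_force: 0.0
```

```bash
python3 - <<'E'
from h import *
s=bot.sense();c=bot.calibration("wrist");a=bot.capture("wrist");cv2.imwrite("pics/w5.png",a)
print(np.round(s["position"],4),R.from_quat(s["tool_rot"]).as_matrix()[:,0],proj(c,[.424,-.315,.119]))
cv2.imwrite("pics/m5.png",cv2.resize(a[90:390,80:480],(800,600),interpolation=3))
E
```

```text
[ 0.4251 -0.3141  0.2393] [ 5.41106175e-01  8.40954278e-01 -9.77236845e-05] [275.59926638 205.16095896]
```

View pics/m5.png

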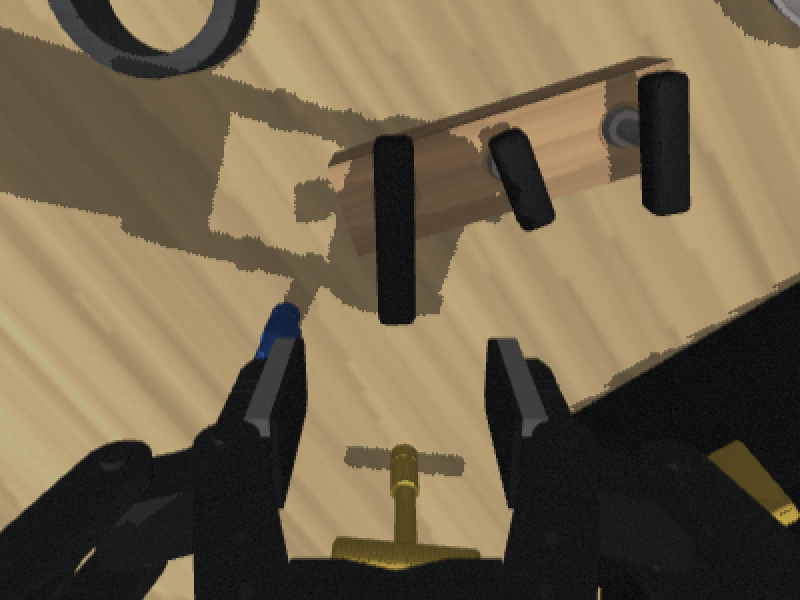

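The longest black bar, at crop (395,230), is the large key and nearly parallel to the tool x axis. The blue T at (280,330) and yellow T at (405,500) need clearance checks.

```bash
python3 - <<'E'
from h import *
c=bot.calibration("wrist");cd=bot.calibration("side");s=bot.sense();M=R.from_quat(s["tool_rot"]).as_matrix()
f=lambda u,v,z=.119:onz(c,80+u/2,90+v/2,z)
K=[f(*p) for p in((375,137),(413,137),(414,323),(378,323))];ct=np.mean(K,0)
d=(K[0]+K[1]-K[2]-K[3])/2;print("bar",ct,"len",np.linalg.norm(d),"yaw",np.arctan2(d[1],d[0]),"wid",np.linalg.norm(K[0]-K[1]))
print("tool yaw",np.arctan2(M[1,0],M[0,0]),"travel",M.T@(np.r_[ct[:2],.091]-s["position"]))
print("blue",two(c,(80+287/2,90+310/2),cd,(290,302)),"yellowbar",two(c,(80+405/2,90+553/2),cd,(340,350)))
b=f(285,325,.09);print("blue tool frame",M.T@(b-s["position"]))
G=[f(*p,.045) for p in((330,165),(357,255))];print("stand left end",G)
E
```

```text
bar [ 0.42464589 -0.31685978  0.119     ] len 0.08869315298637973 yaw 1.0110238584090159 wid 0.016341336273301053
tool yaw 1.0005252334076242 travel [-0.00350754  0.00106412  0.14823352]
blue (array([ 0.34729523, -0.32873358,  0.08823106]), np.float64(0.0034183027848926914)) yellowbar (array([ 0.31731815, -0.49781645,  0.09510955]), np.float64(0.0025400465391479565))
blue tool frame [-0.06354071 -0.05718323  0.14914784]
stand left end [array([ 0.40307875, -0.28342474,  0.045     ]), array([ 0.38591178, -0.33618568,  0.045     ])]
```

>>> drive_tool(plan=[{"fingers": 0.45,"travel": [-0.003,0.001,0.04],"spin": -0.01},{"fingers": 0.45,"travel": [-0.003,0.001,0.085],"spin": -0.01},{"fingers": 0.45,"travel": [-0.003,0.001,0.125],"spin": -0.01},{"fingers": 0.45,"travel": [-0.003,0.001,0.147],"spin": -0.01},{"fingers": 0.45,"travel": [-0.003,0.001,0.147],"spin": -0.01}])

```text
time_s: 10.65
position: [0.4231, -0.3128, 0.0881]
tool_rot: [0.875, 0.485, -0.001, -0.004]
force: [0.2, 0.5, 0.4]
gripper_width: 0.0469
grip_force: 0.0
```

>>> drive_tool(plan=[{"fingers": 0.45,"travel": [0,0,0],"spin": 0},{"fingers": 1,"travel": [0,0,0],"spin": 0},{"fingers": 1,"travel": [0,0,0],"spin": 0},{"fingers": 1,"travel": [0,0,0],"spin": 0},{"fingers": 1,"travel": [0,0,0],"spin": 0}], newtons=90)

```text
time_s: 11.15
position: [0.4252, -0.3172, 0.0936]
tool_rot: [0.875, 0.484, 0.0, 0.002]
force: [-0.6, 1.1, 6.5]
gripper_width: 0.0166
grip_force: 88.1
```

```bash
python3 - <<'E'
from h import *
s=bot.sense();M=R.from_quat(s["tool_rot"]).as_matrix();print(s["position"],s["tool_rot"],np.arctan2(M[1,0],M[0,0]),s["force"],s["gripper_width"],M[:,2])
E
```

```text
[ 0.42522116 -0.31716246  0.09363789] [8.74970214e-01 4.84173338e-01 4.17867227e-04 1.76868344e-03] 1.010836378591312 [-0.61276774  1.12897965  6.50105725] 0.016555712633067207 [ 0.00244394 -0.00269045 -0.99999339]
```

>>> drive_tool(plan=[{"fingers": 1,"travel": [0,0,-0.02],"spin": 0},{"fingers": 1,"travel": [0,0,-0.06],"spin": 0},{"fingers": 1,"travel": [0,0,-0.105],"spin": 0},{"fingers": 1,"travel": [0,0,-0.15],"spin": 0},{"fingers": 1,"travel": [0,0,-0.195],"spin": 0}])

```text
time_s: 11.65
position: [0.4239, -0.3158, 0.2885]
tool_rot: [0.875, 0.484, 0.0, 0.0]
force: [0.4, -0.8, -1.6]
gripper_width: 0.0162
grip_force: 89.1
```

```bash
python3 t.py .5705 .0352 .288
```

```text
pos [ 0.4239 -0.3158  0.2885] toolx [ 0.531  0.847 -0.   ] joints [-0.87  0.    1.65  0.    1.49 -0.31] t 11.65 travel [ 0.3752 -0.0622  0.0005]
```

>>> drive_tool(plan=[{"fingers": 1,"travel": [0.03,-0.005,0],"spin": -0.05},{"fingers": 1,"travel": [0.075,-0.015,0],"spin": -0.15},{"fingers": 1,"travel": [0.12,-0.02,0],"spin": -0.26},{"fingers": 1,"travel": [0.165,-0.028,0],"spin": -0.38},{"fingers": 1,"travel": [0.21,-0.036,0],"spin": -0.5}])

```text
time_s: 12.15
position: [0.5055, -0.1173, 0.2868]
tool_rot: [0.726, 0.687, 0.0, 0.0]
force: [0.7, -0.3, -2.1]
gripper_width: 0.0166
grip_force: 89.2
```

```bash
python3 t.py .5705 .0352 .288
```

```text
pos [ 0.5055 -0.1173  0.2868] toolx [ 0.055  0.998 -0.   ] joints [-0.46 -0.02  1.68  0.    1.49 -0.41] t 12.15 travel [ 0.1559  0.0564 -0.0012]
```

>>> drive_tool(plan=[{"fingers": 1,"travel": [0.04,0.018,0],"spin": -0.015},{"fingers": 1,"travel": [0.085,0.035,0],"spin": -0.015},{"fingers": 1,"travel": [0.125,0.05,0],"spin": -0.015},{"fingers": 1,"travel": [0.156,0.056,0],"spin": -0.015},{"fingers": 1,"travel": [0.156,0.056,0.02],"spin": -0.015}])

```text
time_s: 12.65
position: [0.5727, 0.0371, 0.2695]
tool_rot: [0.721, 0.693, 0.003, 0.002]
force: [-0.1, -0.7, -1.2]
gripper_width: 0.0164
grip_force: 89.2
```

>>> drive_tool(plan=[{"fingers": 1,"travel": [0,0,0.025],"spin": 0},{"fingers": 1,"travel": [0,0,0.025],"spin": 0},{"fingers": 1,"travel": [0,0,0.025],"spin": 0}])

```text
time_s: 12.95
position: [0.5702, 0.0333, 0.2416]
tool_rot: [0.723, 0.691, -0.0, -0.0]
force: [0.5, -1.1, -1.6]
gripper_width: 0.0166
grip_force: 89.0
```

```bash
python3 t.py .5705 .0352 .23; python3 - <<'E'
from h import *
a=bot.capture("scene");b=bot.capture("side");w=bot.capture("wrist")
for n,im in(("scene",a),("side",b),("wrist",w)):
    c=bot.calibration(n);print(n,proj(c,[.5705,.0352,.137]))
m=np.zeros((600,800,3),np.uint8)
def crop(n,im,h=50):
    x,y=map(int,proj(bot.calibration(n),[.5705,.0352,.15]));return cv2.resize(im[y-h:y+h,x-h:x+h],(400,400),interpolation=3)
m[:400,:400]=crop("scene",a);m[:400,400:]=crop("side",b);m[400:,:266]=cv2.resize(w,(266,200))
cv2.imwrite("pics/m6.png",m)
E
```

```text
pos [0.5702 0.0333 0.2416] toolx [0.045 0.999 0.   ] joints [-0.15  0.14  1.59  0.    1.41 -0.11] t 12.95 travel [0.0019 0.0002 0.0116]
scene [289.75776373 229.60579905]
side [262.78638124 193.34799864]
wrist [274.54909766 205.50523278]
```

View pics/m6.png

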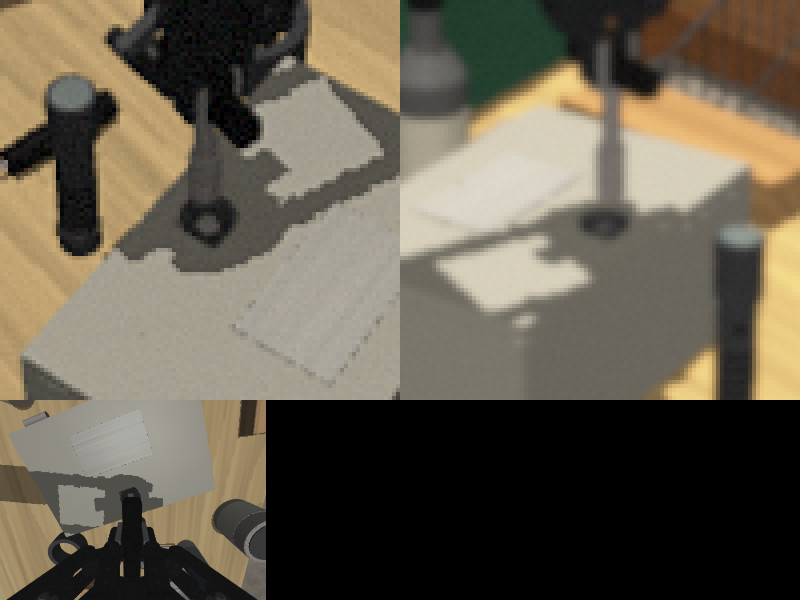

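Key upright and over the well. Descending.

>>> drive_tool(plan=[{"fingers": 1,"travel": [0.002,0,0.01],"spin": 0},{"fingers": 1,"travel": [0.002,0,0.018],"spin": 0},{"fingers": 1,"travel": [0.002,0,0.023],"spin": 0},{"fingers": 1,"travel": [0.002,0,0.026],"spin": 0}])

```text
time_s: 13.5
position: [0.5706, 0.0354, 0.2159]
tool_rot: [0.723, 0.691, 0.0, -0.0]
force: [-3.6, 0.8, 12.2]
gripper_width: 0.0161
grip_force: 91.4
```

>>> drive_tool(plan=[{"fingers": 1,"travel": [0,0,0.003],"spin": 0},{"fingers": 1,"travel": [0,0,0.003],"spin": 0}])

```text
time_s: 13.7
position: [0.5715, 0.0358, 0.2148]
tool_rot: [0.723, 0.691, 0.001, 0.001]
force: [-0.9, 3.5, 1.7]
gripper_width: 0.0164
grip_force: 89.6
```

>>> drive_tool(plan=[{"fingers": 1,"travel": [0,0,0.002],"spin": 0},{"fingers": 1,"travel": [0,0,0.004],"spin": 0},{"fingers": 1,"travel": [0,0,0.005],"spin": 0}])

```text
time_s: 14.0
position: [0.5703, 0.0362, 0.2065]
tool_rot: [0.723, 0.691, 0.0, -0.001]
force: [-0.3, 5.2, 1.1]
gripper_width: 0.0166
grip_force: 89.5
```

>>> drive_tool(plan=[{"fingers": 1,"travel": [0.001,0,0.002],"spin": 0},{"fingers": 1,"travel": [0.001,0,0.003],"spin": 0}])

```text
time_s: 14.2
position: [0.5705, 0.0366, 0.2041]
tool_rot: [0.723, 0.691, -0.0, -0.0]
force: [-1.1, 3.9, 3.8]
gripper_width: 0.0161
grip_force: 90.0
```

>>> drive_tool(plan=[{"fingers": 1,"travel": [0.0,0,0.001],"spin": 0.1},{"fingers": 1,"travel": [0.0,0,0.001],"spin": 0.22},{"fingers": 1,"travel": [0.0,0,0.001],"spin": 0.34},{"fingers": 1,"travel": [0.0,0,0.001],"spin": 0.46},{"fingers": 1,"travel": [0.0,0,0.001],"spin": 0.56}])

```text
time_s: 14.7
position: [0.5715, 0.0362, 0.2041]
tool_rot: [0.887, 0.463, 0.001, 0.001]
force: [0.7, 3.9, 1.7]
gripper_width: 0.0164
grip_force: 89.8
```

```bash
cat > s.py <<'E'
from h import *
s=bot.sense();M=R.from_quat(s["tool_rot"]).as_matrix();print(s["time_s"],np.round(s["position"],4),"yaw",np.arctan2(M[1,0],M[0,0]).round(3),"f",np.round(s["force"],1),"tq",np.round(s["wrist_torque"],2),"z",M[:,2].round(4),"q",np.round(s["joint_pos"],2),s["gripper_width"])
E
python3 s.py
```

```text
14.7 [0.5715 0.0362 0.2041] yaw 0.962 f [0.7 3.9 1.7] tq [ 0.85 -0.28  0.08] z [ 2.6e-03 -5.0e-04 -1.0e+00] q [-0.15  0.17  1.64 -0.    1.33  0.46] 0.016430034047372047
```

>>> drive_tool(plan=[{"fingers": 1,"travel": [0.0,0,0],"spin": 0.12},{"fingers": 1,"travel": [0.0,0,0],"spin": 0.24},{"fingers": 1,"travel": [0.0,0,0],"spin": 0.36},{"fingers": 1,"travel": [0.0,0,0],"spin": 0.48},{"fingers": 1,"travel": [0.0,0,0],"spin": 0.58}])

```text
time_s: 15.2
position: [0.572, 0.035, 0.2041]
tool_rot: [0.982, 0.19, 0.002, 0.002]
force: [2.2, 0.5, 1.7]
gripper_width: 0.0166
grip_force: 89.6
```

```bash
python3 s.py
```

```text
15.2 [0.572  0.035  0.2041] yaw 0.381 f [2.2 0.5 1.7] tq [ 0.09 -0.59  0.16] z [ 0.0038 -0.003  -1.    ] q [-0.15  0.17  1.64 -0.    1.33  1.04] 0.016647088795464966
```

>>> drive_tool(plan=[{"fingers": 1,"travel": [0.0,0,0],"spin": 0.06},{"fingers": 1,"travel": [0.0,0,0],"spin": 0.12},{"fingers": 1,"travel": [0.0,0,0],"spin": 0.17}])

```text
time_s: 15.5
position: [0.572, 0.0346, 0.2041]
tool_rot: [0.994, 0.107, 0.002, 0.002]
force: [2.2, -1.6, 0.1]
gripper_width: 0.0162
grip_force: 89.6
```

```bash
python3 s.py
```

```text
15.5 [0.572  0.0346 0.2041] yaw 0.214 f [ 2.2 -1.6  0.1] tq [-0.22 -0.51  0.1 ] z [ 0.0037 -0.0037 -1.    ] q [-0.15  0.17  1.64 -0.    1.33  1.21] 0.01623810916781211
```

>>> drive_tool(plan=[{"fingers": 1,"travel": [0.0,0,0],"spin": 0.05},{"fingers": 1,"travel": [0.0,0,0],"spin": 0.1},{"fingers": 1,"travel": [0.0,0,0],"spin": 0.12}])

```text
time_s: 15.8
position: [0.5718, 0.0344, 0.2041]
tool_rot: [0.999, 0.047, 0.002, 0.002]
force: [2.4, -2.9, 2.1]
gripper_width: 0.0166
grip_force: 89.6
```

```bash
python3 s.py
```

```text
15.8 [0.5718 0.0344 0.2041] yaw 0.095 f [ 2.4 -2.9  2.1] tq [-0.65 -0.69  0.12] z [ 0.0033 -0.0039 -1.    ] q [-0.15  0.17  1.64 -0.    1.33  1.33] 0.016635080853491507
```

>>> drive_tool(plan=[{"fingers": 1,"travel": [0.0,0,0],"spin": 0.04},{"fingers": 1,"travel": [0.0,0,0],"spin": 0.08},{"fingers": 1,"travel": [0.0,0,0],"spin": 0.1}])

```text
time_s: 16.1
position: [0.5717, 0.0344, 0.2041]
tool_rot: [1.0, -0.002, 0.002, 0.002]
force: [2.4, -4.9, 2.0]
gripper_width: 0.016
grip_force: 89.6
```

```bash
python3 s.py
```

```text
16.1 [0.5717 0.0344 0.2041] yaw -0.005 f [ 2.4 -4.9  2. ] tq [-1.26 -0.79  0.18] z [ 0.0031 -0.004  -1.    ] q [-0.15  0.17  1.64 -0.    1.33  1.43] 0.01604153945073757
```

>>> drive_tool(plan=[{"fingers": 1,"travel": [0.0,0,0],"spin": 0.05},{"fingers": 1,"travel": [0.0,0,0],"spin": 0.1},{"fingers": 1,"travel": [0.0,0,0],"spin": 0.1}])

```text
time_s: 16.4
position: [0.5716, 0.0343, 0.2041]
tool_rot: [0.999, -0.052, 0.002, 0.002]
force: [2.8, -5.5, 0.9]
gripper_width: 0.0162
grip_force: 89.6
```

```bash
python3 s.py
```

```text
16.4 [0.5716 0.0343 0.2041] yaw -0.105 f [ 2.8 -5.5  0.9] tq [-1.39 -0.66  0.22] z [ 0.0028 -0.0045 -1.    ] q [-0.15  0.17  1.64 -0.    1.33  1.53] 0.016168473774541527
```

>>> drive_tool(plan=[{"fingers": 1,"travel": [0.001,0,0],"spin": 0.05},{"fingers": 1,"travel": [0.001,0.001,0],"spin": 0.1},{"fingers": 1,"travel": [0.001,0.001,0],"spin": 0.15},{"fingers": 1,"travel": [0.001,0.001,0],"spin": 0.15}])

```text
time_s: 16.8
position: [0.5719, 0.0337, 0.204]
tool_rot: [0.992, -0.127, 0.001, 0.002]
force: [0.8, -5.8, 4.5]
gripper_width: 0.0163
grip_force: 89.9
```

```bash
python3 s.py; python3 - <<'E'
from h import *
a=bot.capture("scene");b=bot.capture("side")
m=np.zeros((600,800,3),np.uint8)
def crop(n,im,h=50):
    x,y=map(int,proj(bot.calibration(n),[.5705,.0352,.19]));return cv2.resize(im[y-60:y+60,x-40:x+40],(400,600),interpolation=3)
m[:,:400]=crop("scene",a);m[:,400:]=crop("side",b)
cv2.imwrite("pics/m7.png",m)
E
```

```text
16.8 [0.5719 0.0337 0.204 ] yaw -0.254 f [ 0.8 -5.8  4.5] tq [-1.34 -0.18  0.1 ] z [ 0.001  -0.0033 -1.    ] q [-0.15  0.17  1.63 -0.    1.33  1.68] 0.01633203221086689
```

>>> drive_tool(plan=[{"fingers": 1,"travel": [0.002,0,0],"spin": 0.05},{"fingers": 1,"travel": [0.002,0,0],"spin": 0.1},{"fingers": 1,"travel": [0.002,0,0],"spin": 0.1}])

```text
time_s: 17.2
position: [0.5727, 0.0333, 0.2039]
tool_rot: [0.984, -0.176, -0.001, 0.002]
force: [-2.9, -5.0, 6.7]
gripper_width: 0.0164
grip_force: 90.4
```

```bash
python3 s.py
```

```text
17.2 [0.5727 0.0333 0.2039] yaw -0.354 f [-2.9 -5.   6.7] tq [-1.39  0.78  0.04] z [-0.0021 -0.0031 -1.    ] q [-0.15  0.18  1.63 -0.    1.34  1.77] 0.016377813593053226
```

```bash
python3 - <<'E'
from h import *
a=bot.capture("scene");b=bot.capture("side");w=bot.capture("wrist")
m=np.zeros((600,800,3),np.uint8)
def crop(n,im):
    x,y=map(int,proj(bot.calibration(n),[.5705,.0352,.17]));return cv2.resize(im[y-43:y+43,x-57:x+57],(400,300),interpolation=3)
m[:300,:400]=crop("scene",a);m[300:,:400]=crop("side",b);m[:,400:]=cv2.resize(w[120:420,180:380],(400,600),interpolation=3)
m=np.clip(m.astype(float)*1.6,0,255).astype(np.uint8)
cv2.imwrite("pics/m8.png",m)
E
```

```text
(no output)
```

View pics/m8.png

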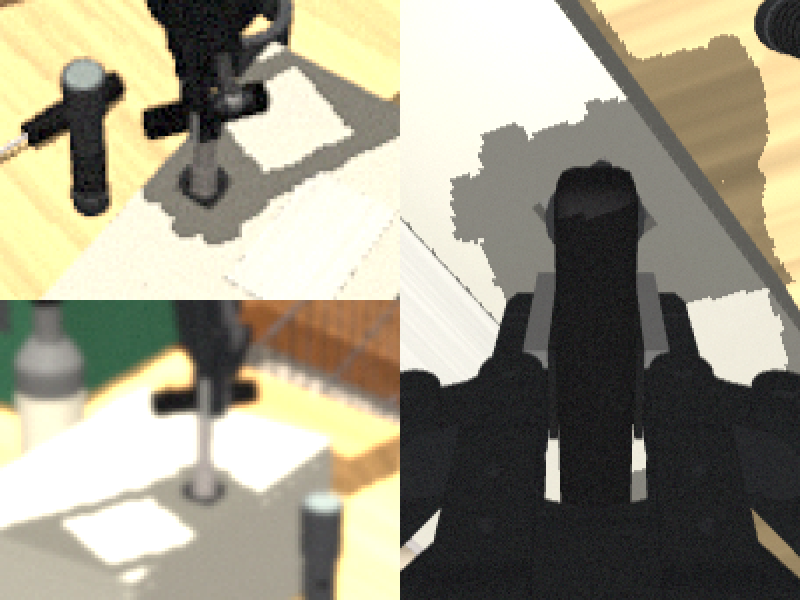

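>>> drive_tool(plan=[{"fingers": 1,"travel": [-0.001,-0.001,0.001],"spin": 0.05},{"fingers": 1,"travel": [-0.001,-0.001,0.001],"spin": 0.1},{"fingers": 1,"travel": [-0.001,-0.001,0.001],"spin": 0.15},{"fingers": 1,"travel": [-0.001,-0.001,0.001],"spin": 0.15}])

```text
time_s: 17.75
position: [0.5724, 0.0335, 0.204]
tool_rot: [0.968, -0.249, 0.0, 0.003]
force: [-5.1, -8.7, 11.5]
gripper_width: 0.0163
grip_force: 91.0
```

```bash
python3 s.py; python3 -c "
from h import *
print(bot.sense()['tau'])"
```

```text
17.75 [0.5724 0.0335 0.204 ] yaw -0.504 f [-5.1 -8.7 11.5] tq [-2.09  1.13 -0.02] z [-0.0012 -0.0056 -1.    ] q [-0.15  0.18  1.63 -0.01  1.33  1.93] 0.01633127844842186
[  4.63484913 -34.07677889 -28.8624841    3.27639252  -1.22458119
   0.2987716 ]
```

```bash
python3 - <<'E'
from h import *
s=bot.sense();c=bot.calibration("wrist");M=R.from_quat(s["tool_rot"]).as_matrix();p=np.array(s["position"])
for sl in(0,.006,.012):
  for top in (.0254,.0054):
    print(sl,top,[proj(c,p+M@np.array([.045,y,-(top+sl)])).round(1) for y in(-.009,.009)])
im=bot.capture("wrist");g=cv2.cvtColor(im,cv2.COLOR_BGR2GRAY)
print(g[190:300:4,280]);print(g[215,240:320:2]);print(g[235,240:320:2])
E
```

```text
0 0.0254 [array([256.8, 208.2]), array([301.4, 208.2])]
0 0.0054 [array([259.6, 194.5]), array([298.2, 194.5])]
0.006 0.0254 [array([255.8, 213.1]), array([302.5, 213.1])]
0.006 0.0054 [array([258.8, 198.2]), array([299. , 198.2])]
0.012 0.0254 [array([254.7, 218.5]), array([303.8, 218.5])]
0.012 0.0054 [array([258. , 202.2]), array([300. , 202.2])]
[85 86 85 29 15 18 18 27 28 18 19 14 15 25 20 13 18 13 15 18 17 19 21 13
 16 20 20 18]
[85 86 87 86 85 85 86 84 85 16 20 24 11 22 21 15 23 20 19 21 19 19 17 23
 22 18 19 22 17 58 86 87 85 85 85 85 86 85 86 85]
[84 84 85 85 86 85 85 55 37 12 10 14 16 20 15 17 18 19 14 19 17 15 18 12
 15 17 17 18 19 20 38 83 85 86 85 85 86 86 86 86]
```

>>> drive_tool(plan=[{"fingers": 1,"travel": [-0.001,0,-0.005],"spin": 0},{"fingers": 1,"travel": [-0.001,0,-0.015],"spin": 0},{"fingers": 1,"travel": [-0.001,0,-0.03],"spin": 0},{"fingers": 1,"travel": [-0.02,0,-0.05],"spin": 0},{"fingers": 1,"travel": [-0.05,0,-0.06],"spin": 0}])

```text
time_s: 18.3
position: [0.5291, 0.0603, 0.2633]
tool_rot: [0.968, -0.249, -0.0, -0.001]
force: [0.3, -0.0, -0.7]
gripper_width: 0.0161
grip_force: 94.9
```

>>> drive_tool(plan=[{"fingers": 1,"travel": [-0.01,0,0],"spin": 0},{"fingers": 1,"travel": [-0.01,0,0],"spin": 0},{"fingers": 1,"travel": [-0.01,0,0],"spin": 0}])

```text
time_s: 18.6
position: [0.5201, 0.065, 0.2615]
tool_rot: [0.968, -0.249, -0.001, 0.0]
force: [-0.2, 0.3, -2.0]
gripper_width: 0.016
grip_force: 94.9
```

```bash
python3 s.py; cat > stud.py <<'E'
from h import *
import sys
c=bot.calibration("wrist");a=bot.capture("wrist");cv2.imwrite(sys.argv[1],a);g=cv2.cvtColor(a,cv2.COLOR_BGR2GRAY)
P=proj(c,[.5706,.0352,.132]);x,y=P.round().astype(int);print(P)
sub=g[max(y-14,0):y+15,x-14:x+15];print(sub[::2,::2])
# rectify a 40 mm patch of plane z=.132 at 0.25 mm/px
H=cv2.getPerspectiveTransform(np.float32([proj(c,[.5706+dx,.0352+dy,.132]) for dx,dy in((-.02,.02),(.02,.02),(.02,-.02),(-.02,-.02))]),np.float32([(0,0),(160,0),(160,160),(0,160)]))
r=cv2.warpPerspective(g,H,(160,160));cv2.imwrite(sys.argv[1].replace(".png","_r.png"),r)
core=r[48:112,48:112];t,_=cv2.threshold(core,0,255,cv2.THRESH_OTSU);m=(r>t).astype(np.uint8)
q=np.zeros_like(m);cv2.circle(q,(80,80),34,1,-1)
n,l,st,ce=cv2.connectedComponentsWithStats(m*q)
for i in range(1,n):
    if st[i,4]>300:
        k=cv2.findContours((l==i).astype(np.uint8),0,1)[0][0];R_=cv2.minAreaRect(k);print("t",t,"c",(ce[i]-80)/4,"size mm",np.array(R_[1])/4,"yaw",np.deg2rad(-R_[2])%(np.pi/2))
E
python3 stud.py pics/st1.png
```

```text
18.6 [0.5201 0.065  0.2615] yaw -0.504 f [-0.2  0.3 -2. ] tq [-0.05 -0.01 -0.04] z [-1.3e-03  2.0e-04 -1.0e+00] q [-0.11  0.01  1.7   0.    1.44  1.97] 0.016027036997022136
[280.15599327 136.57287738]
[[ 63  61  55  52  47  44  40  38  38  42  46  44  51  57  62]
 [ 44  53  49  48  37  64  64  69  69  64  61  40  47  50  60]
 [ 56  50  41  45  70  71  70  68  69  69  68  64  45  48  53]
 [ 53  45  40  68  68  69  68 138  59  68  70  67  67  41  50]
 [ 50  42  65  68  69  67 140 113 104  72  68  68  68  46  48]
 [ 47  29  67  68  70 116 154 154 154 153  51  67  68  67  41]
 [ 47  33  67  66 120 155 154 152 152 150 149  69  68  66  40]
 [ 47  30  69  70 149 148 149 149 150 151 151 149  68  66  37]
 [ 49  25  70  69  79 151 151 149 149 149 147  67  67  66  35]
 [ 51  35  69  69  67  84  99 151 152  81  73  70  69  57  44]
 [ 50  43  48  65  69  67  72 154 142  73  69  68  69  27  50]
 [ 53  47  36  42  69  71  69  88  66  68  66  67  36  40  53]
 [ 56  51  48  31  45  69  70  68  68  66  66  38  44  51  54]
 [ 61  56  54  49  42  31  43  43  41  34  33  44  50  53  57]
 [ 64  64  59  53  51  49  44  41  41  45  49  52  56  58  66]]
t 106.0 c [-0.24487025  0.40389258] size mm [10.36999798 10.59999943] yaw 0.28379416892600484
```

Stud flats are now at yaw 0.284, matching the door, so it went clockwise to the locked stop. The key seems to have shifted in the grip, so I'll touch the door lightly to find its foot.

>>> drive_tool(plan=[{"fingers": 1,"travel": [0,0,0.02],"spin": 0},{"fingers": 1,"travel": [0,0,0.038],"spin": 0},{"fingers": 1,"travel": [0,0,0.04],"spin": 0},{"fingers": 1,"travel": [0,0,0.042],"spin": 0},{"fingers": 1,"travel": [0,0,0.044],"spin": 0}])

```text
time_s: 19.15
position: [0.521, 0.0648, 0.2189]
tool_rot: [0.968, -0.25, 0.001, -0.0]
force: [-0.5, 0.8, -2.0]
gripper_width: 0.0165
grip_force: 94.9
```

>>> drive_tool(plan=[{"fingers": 1,"travel": [0,0,0.0015],"spin": 0},{"fingers": 1,"travel": [0,0,0.0015],"spin": 0}])

```text
time_s: 19.35
position: [0.5211, 0.0648, 0.2183]
tool_rot: [0.968, -0.249, 0.001, -0.0]
force: [0.2, -0.4, 3.3]
gripper_width: 0.0159
grip_force: 95.8
```

No vertical slip: the foot is still 85 mm below the TCP. I'll re-seat the key square to the stud and test the stop.

>>> drive_tool(plan=[{"fingers": 1,"travel": [0,0,-0.02],"spin": -0.05},{"fingers": 1,"travel": [0.01,0,-0.026],"spin": -0.19},{"fingers": 1,"travel": [0.03,0,-0.026],"spin": -0.33},{"fingers": 1,"travel": [0.04,0,-0.026],"spin": -0.47},{"fingers": 1,"travel": [0.05,0,-0.026],"spin": -0.61}])

```text
time_s: 19.85
position: [0.5645, 0.0406, 0.2428]
tool_rot: [0.998, 0.056, 0.0, -0.0]
force: [-1.1, 0.5, -2.1]
gripper_width: 0.0163
grip_force: 94.8
```

```bash
python3 s.py; python3 t.py .5704 .0352 .24
```

```text
19.85 [0.5645 0.0406 0.2428] yaw 0.111 f [-1.1  0.5 -2.1] tq [ 0.02 -0.    0.02] z [ 2.e-04  0.e+00 -1.e+00] q [-0.14  0.13  1.61  0.    1.41  1.32] 0.016313179652412104
pos [0.5645 0.0406 0.2428] toolx [0.994 0.111 0.   ] joints [-0.14  0.13  1.61  0.    1.41  1.32] t 19.85 travel [0.0052 0.006  0.0028]
```

>>> drive_tool(plan=[{"fingers": 1,"travel": [0.005,0.006,0.003],"spin": -0.14},{"fingers": 1,"travel": [0.005,0.006,0.003],"spin": -0.17},{"fingers": 1,"travel": [0.005,0.006,0.015],"spin": -0.17},{"fingers": 1,"travel": [0.005,0.006,0.022],"spin": -0.17},{"fingers": 1,"travel": [0.005,0.006,0.026],"spin": -0.17}])

```text
time_s: 20.35
position: [0.5688, 0.0356, 0.2151]
tool_rot: [0.991, 0.137, -0.001, -0.0]
force: [-0.2, -1.5, -2.2]
gripper_width: 0.0164
grip_force: 95.0
```

```bash
python3 s.py
```

```text
20.35 [0.5688 0.0356 0.2151] yaw 0.275 f [-0.2 -1.5 -2.2] tq [-0.18  0.03 -0.03] z [-2.4e-03  2.0e-04 -1.0e+00] q [-0.15  0.16  1.63 -0.    1.36  1.15] 0.016388741829792334
```

>>> drive_tool(plan=[{"fingers": 1,"travel": [0.001,0,0.003],"spin": 0},{"fingers": 1,"travel": [0.001,0,0.006],"spin": 0},{"fingers": 1,"travel": [0.001,0,0.009],"spin": 0},{"fingers": 1,"travel": [0.001,0,0.012],"spin": 0},{"fingers": 1,"travel": [0.001,0,0.012],"spin": 0}])

```text
time_s: 20.85
position: [0.57, 0.0356, 0.2046]
tool_rot: [0.991, 0.137, -0.001, 0.0]
force: [-5.5, -0.9, 1.0]
gripper_width: 0.0164
grip_force: 95.2
```

```bash
python3 s.py
```

```text
20.85 [0.57   0.0356 0.2046] yaw 0.276 f [-5.5 -0.9  1. ] tq [-0.32  1.2   0.04] z [-1.6e-03 -2.0e-04 -1.0e+00] q [-0.15  0.17  1.64 -0.    1.34  1.15] 0.016362177948614987
```

>>> drive_tool(plan=[{"fingers": 1,"travel": [-0.001,0,0.0],"spin": 0.1},{"fingers": 1,"travel": [-0.001,0,0.0],"spin": 0.18},{"fingers": 1,"travel": [-0.001,0,0.0],"spin": 0.22}])

```text
time_s: 21.15
position: [0.5693, 0.035, 0.2046]
tool_rot: [1.0, 0.027, -0.0, 0.0]
force: [-4.5, -2.0, -0.2]
gripper_width: 0.0164
grip_force: 95.1
```

```bash
python3 s.py;  python3 -c "
from h import *
print(bot.sense()['tau'])"
```

```text
21.15 [0.5693 0.035  0.2046] yaw 0.053 f [-4.5 -2.  -0.2] tq [-0.61  0.97  0.12] z [-9.e-04 -9.e-04 -1.e+00] q [-0.15  0.17  1.64 -0.    1.33  1.37] 0.016386334404153886
[  0.98641913 -40.23453355 -34.74620104   1.04795963  -1.39900144
  -0.07456416]
```

>>> drive_tool(plan=[{"fingers": 1,"travel": [0,0,0.0],"spin": 0.05},{"fingers": 1,"travel": [0,0,0.0],"spin": 0.1},{"fingers": 1,"travel": [0,0,0.0],"spin": 0.1}])

```text
time_s: 21.45
position: [0.5694, 0.035, 0.2046]
tool_rot: [1.0, -0.022, -0.0, 0.0]
force: [-4.1, -3.2, 0.2]
gripper_width: 0.016
grip_force: 95.1
```

```bash
python3 s.py;  python3 -c "
from h import *
print(bot.sense()['tau'])"
```

```text
21.45 [0.5694 0.035  0.2046] yaw -0.044 f [-4.1 -3.2  0.2] tq [-0.61  1.07  0.16] z [-8.e-04 -9.e-04 -1.e+00] q [-0.15  0.17  1.64 -0.    1.33  1.47] 0.015962398237964776
[  1.07086636 -40.29913187 -34.87205029   1.18122071  -1.44487951
   0.52111493]
```

>>> drive_tool(plan=[{"fingers": 1,"travel": [0,0,-0.005],"spin": 0},{"fingers": 1,"travel": [0,0,-0.015],"spin": 0},{"fingers": 1,"travel": [0,0,-0.035],"spin": 0},{"fingers": 1,"travel": [-0.02,0,-0.06],"spin": 0},{"fingers": 1,"travel": [-0.055,0,-0.06],"spin": 0}])

```text
time_s: 21.95
position: [0.5189, 0.0378, 0.2716]
tool_rot: [1.0, -0.022, 0.007, -0.0]
force: [0.4, -1.2, -1.1]
gripper_width: 0.017
grip_force: 95.0
```

>>> drive_tool(plan=[{"fingers": 1,"travel": [0,0,0],"spin": 0},{"fingers": 1,"travel": [0,0,0],"spin": 0},{"fingers": 1,"travel": [0,0,0],"spin": 0}])

```text
time_s: 22.25
position: [0.5161, 0.0379, 0.2662]
tool_rot: [1.0, -0.022, 0.002, -0.0]
force: [-0.2, -0.6, -2.4]
gripper_width: 0.0162
grip_force: 94.8
```

```bash
python3 s.py; python3 stud.py pics/st2.png | tail -2
```

```text
22.25 [0.5161 0.0379 0.2662] yaw -0.044 f [-0.2 -0.6 -2.4] tq [ 0.03 -0.01 -0.05] z [ 3.5e-03  3.0e-04 -1.0e+00] q [-0.16 -0.02  1.71  0.    1.44  1.45] 0.016188705414002868
 [ 67  63  58  55  52  50  47  48  47  53  54  55  59  64  71]]
t 111.0 c [-0.16150719  0.27439024] size mm [10.36846924 10.79949188] yaw 0.29145674917243536
```

Stud still at the stop (0.285) after another clockwise turn, so the latch is locked. Returning the key.

>>> drive_tool(plan=[{"fingers": 1,"travel": [0,0.02,-0.015],"spin": -0.12},{"fingers": 1,"travel": [-0.015,0.06,-0.02],"spin": -0.26},{"fingers": 1,"travel": [-0.025,0.1,-0.02],"spin": -0.4},{"fingers": 1,"travel": [-0.035,0.145,-0.02],"spin": -0.54},{"fingers": 1,"travel": [-0.045,0.19,-0.02],"spin": -0.68}])

```text
time_s: 22.8
position: [0.4641, -0.1438, 0.2853]
tool_rot: [0.953, 0.303, 0.001, 0.0]
force: [0.9, -1.0, -2.7]
gripper_width: 0.0161
grip_force: 94.9
```

```bash
python3 s.py; python3 t.py .4245 -.3168 .285
```

```text
22.8 [ 0.4641 -0.1438  0.2853] yaw 0.615 f [ 0.9 -1.  -2.7] tq [-0.06  0.03  0.  ] z [ 1.5e-03 -2.0e-04 -1.0e+00] q [-0.55 -0.11  1.77  0.    1.49  0.41] 0.016097085401652892
pos [ 0.4641 -0.1438  0.2853] toolx [0.817 0.577 0.001] joints [-0.55 -0.11  1.77  0.    1.49  0.41] t 22.8 travel [-0.1322  0.1184  0.0002]
```

>>> drive_tool(plan=[{"fingers": 1,"travel": [-0.033,0.03,0],"spin": -0.14},{"fingers": 1,"travel": [-0.066,0.06,0],"spin": -0.28},{"fingers": 1,"travel": [-0.1,0.09,0],"spin": -0.396},{"fingers": 1,"travel": [-0.132,0.118,0],"spin": -0.396},{"fingers": 1,"travel": [-0.132,0.118,0.04],"spin": -0.396}])

```text
time_s: 23.3
position: [0.4246, -0.3228, 0.2504]
tool_rot: [0.878, 0.479, 0.001, 0.007]
force: [1.2, -0.1, -2.4]
gripper_width: 0.0164
grip_force: 95.1
```

>>> drive_tool(plan=[{"fingers": 1,"travel": [0,0,0.04],"spin": 0},{"fingers": 1,"travel": [0,0,0.08],"spin": 0},{"fingers": 1,"travel": [0,0,0.095],"spin": 0},{"fingers": 1,"travel": [0,0,0.095],"spin": 0},{"fingers": 1,"travel": [0,0,0.095],"spin": 0}])

```text
time_s: 23.8
position: [0.4238, -0.3152, 0.1506]
tool_rot: [0.876, 0.482, 0.0, 0.001]
force: [0.2, 0.2, -1.4]
gripper_width: 0.0164
grip_force: 94.7
```

```bash
python3 s.py; python3 t.py .4245 -.3168 .1; python3 - <<'E'
from h import *
# compare key position in pictures with the grasped one: bush/black bar pixel of scene now
cs=bot.calibration("side");im=bot.capture("side");cv2.imwrite("pics/sd.png",im);x,y=proj(cs,[.4245,-.3168,.06]).round().astype(int);print(x,y)
g=cv2.cvtColor(im,cv2.COLOR_BGR2HSV)[y-14:y+10:2,x-16:x+17:2];print(g[...,1])
E
```

```text
23.8 [ 0.4238 -0.3152  0.1506] yaw 1.005 f [ 0.2  0.2 -1.4] tq [ 0.  0. -0.] z [ 9.e-04 -8.e-04 -1.e+00] q [-0.87  0.11  1.81  0.    1.21 -0.3 ] 0.01642618740855823
pos [ 0.4238 -0.3152  0.1506] toolx [ 0.536  0.844 -0.   ] joints [-0.87  0.11  1.81  0.    1.21 -0.3 ] t 23.8 travel [-0.001   0.0014  0.0506]
311 295
[[114 112 111 109 111 114 115  58  23  22  55 110 116 116 113 112 111]
 [111 114 114 114 113 110 112  53  20  24  61 112 114 116 115 115 114]
 [109 110 110 114 115 113 111  51  22  28  65 113 115 113 113 115 117]
 [111 110 109 112 114 114 108  41  24  24  74 114 112 113 114 117 118]
 [113 111 112 110 111 112 103  36  20  24  78 113 116 118 121 124 130]
 [113 112 112 111 111 110 106  33  25  26  77 119 124 127 131 129 133]
 [112 112 114 112 111 113 104  35  24  27  67 124 129 128 127 131 129]
 [113 113 116 120 122 123 114  72  48  63 103 129 131 135 134 132 133]
 [107 121 127 129 130 129 127 124 123 124 128 130 134 131 130 134 132]
 [ 47 117 131 133 129 137 130 131 133 131 130 133 131 130 131 133 132]
 [139  89 132 132 131 129 129 129 131 130 128 127 134 132 131 132 131]
 [145  95 130 130 130 132 127 128 129 129 126 127 132 132 127 126 130]]
```

Key is centred over the hole to about a millimetre; lowering.

>>> drive_tool(plan=[{"fingers": 1,"travel": [-0.001,0.001,0.01],"spin": 0},{"fingers": 1,"travel": [-0.001,0.001,0.018],"spin": 0},{"fingers": 1,"travel": [-0.001,0.001,0.025],"spin": 0},{"fingers": 1,"travel": [-0.001,0.001,0.032],"spin": 0},{"fingers": 1,"travel": [-0.001,0.001,0.032],"spin": 0}])

```text
time_s: 24.35
position: [0.4242, -0.318, 0.1199]
tool_rot: [0.876, 0.482, -0.0, 0.003]
force: [-0.6, -3.9, -0.2]
gripper_width: 0.0163
grip_force: 96.2
```

```bash
python3 s.py
```

```text
24.35 [ 0.4242 -0.318   0.1199] yaw 1.005 f [-0.6 -3.9 -0.2] tq [-1.01  0.15  0.02] z [ 0.002  -0.0052 -1.    ] q [-0.87  0.16  1.83 -0.    1.15 -0.3 ] 0.016325365570631373
```

>>> drive_tool(plan=[{"fingers": 1,"travel": [-0.0015,0,0.008],"spin": 0},{"fingers": 1,"travel": [-0.0015,0,0.016],"spin": 0},{"fingers": 1,"travel": [-0.0015,0,0.022],"spin": 0},{"fingers": 1,"travel": [-0.0015,0,0.024],"spin": 0}])

```text
time_s: 24.75
position: [0.4231, -0.3184, 0.0939]
tool_rot: [0.876, 0.482, -0.0, 0.001]
force: [-1.3, -3.1, 13.9]
gripper_width: 0.0163
grip_force: 98.1
```

>>> drive_tool(plan=[{"fingers": 1,"travel": [0,0,0.0015],"spin": 0},{"fingers": 1,"travel": [0,0,0.002],"spin": 0}])

```text
time_s: 24.95
position: [0.4234, -0.3186, 0.0938]
tool_rot: [0.876, 0.482, -0.0, 0.002]
force: [-3.4, -0.4, 18.3]
gripper_width: 0.0162
grip_force: 98.9
```

>>> drive_tool(plan=[{"fingers": 1,"travel": [0,0,-0.002],"spin": 0},{"fingers": 0.45,"travel": [0,0,-0.002],"spin": 0},{"fingers": 0.45,"travel": [0,0,-0.002],"spin": 0},{"fingers": 0.45,"travel": [0,0,-0.002],"spin": 0},{"fingers": 0.45,"travel": [0,0,-0.002],"spin": 0}])

```text
time_s: 25.45
position: [0.4223, -0.3163, 0.093]
tool_rot: [0.876, 0.482, -0.0, -0.001]
force: [0.1, -0.9, 0.4]
gripper_width: 0.0468
grip_force: 0.0
```

>>> drive_tool(plan=[{"fingers": 0.45,"travel": [0,0,-0.02],"spin": 0},{"fingers": 0.45,"travel": [0,0,-0.06],"spin": 0},{"fingers": 0.45,"travel": [0,0,-0.1],"spin": 0},{"fingers": 0.45,"travel": [0,0,-0.145],"spin": 0},{"fingers": 0.45,"travel": [0,0,-0.145],"spin": 0}])

```text
time_s: 25.95
position: [0.4251, -0.3198, 0.2462]
tool_rot: [0.876, 0.482, 0.001, 0.006]
force: [0.4, 0.2, 0.1]
gripper_width: 0.0468
grip_force: 0.0
```

```bash
python3 s.py; python3 - <<'E'
from h import *
s=bot.sense();c=bot.calibration("wrist");a=bot.capture("wrist");cv2.imwrite("pics/fin.png",a)
g=cv2.cvtColor(a,cv2.COLOR_BGR2GRAY)
x,y=proj(c,[.4242,-.3176,.119]).round().astype(int);w=np.zeros_like(g);w[y-62:y+62,x-28:x+28]=1
n,l,st,ce=cv2.connectedComponentsWithStats(((g<38)*w).astype(np.uint8));i=1+st[1:,4].argmax();print(x,y,st[i],ce[i])
k=cv2.findContours((l==i).astype(np.uint8),0,1)[0];k=max(k,key=len)
W=np.array([onz(c,*p[0],.119)[:2] for p in k],np.float32);print(cv2.minAreaRect(W*1000))
# old grasp-time picture for comparison
o=cv2.cvtColor(cv2.imread("pics/w5.png"),cv2.COLOR_BGR2GRAY);print(np.abs(o[90:260,250:420].astype(int)-g[90:260,250:420]).mean())
cs=bot.calibration("scene");im=bot.capture("scene");gg=cv2.cvtColor(im,cv2.COLOR_BGR2GRAY)
t=proj(cs,[.59,-.082,.165]);b=proj(cs,[.59,-.082,0]);print("torch top/foot px",t,b,[gg[int(t[1]+f*(b-t)[1]),int(t[0]+f*(b-t)[0])] for f in(0,.3,.6,.9)])
E
```

```text
25.95 [ 0.4251 -0.3198  0.2462] yaw 1.005 f [0.4 0.2 0.1] tq [-0.01 -0.06  0.05] z [ 0.0085 -0.0097 -0.9999] q [-0.87  0.03  1.71  0.    1.39 -0.31] 0.0467550929612515
273 200 [ 263  152   20   93 1741] [272.78001149 197.41470419]
((423.98211669921875, -318.3543701171875), (88.7720718383789, 17.315675735473633), 57.613243103027344)
16.82854671280277
torch top/foot px [256.36724542 198.80099684] [258.6545782 235.47985  ] [np.uint8(115), np.uint8(28), np.uint8(26), np.uint8(19)]
```

```bash
python3 -c "
from rig import bot
print(bot.job_done())"
```

```text
the job is handed in; nothing more can be done
None
```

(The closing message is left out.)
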